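# Stage the bushing cartons and hold the parts chest open

### The job

Three oblong bushing cartons stand askew beside the grey steel parts chest, to be loaded into it by a colleague. First, with the lid still shut, close the cartons up into one neat row, the left and right ones against the middle one: long sides together, ends flush, and the row running parallel to the front of the chest. Then lift the chest's lid and finish while holding it still with the gripper, open at about 60 degrees from shut, since it has no stay and falls shut if let go; leave everything else on the counter where it is.

Things in the scene. Friction and masses are not known exactly. Their poses are not given: they have to be found in the camera images.
- chest: low sheet-steel parts chest fixed to the counter, painted grey, 200 deep (x) x 280 wide (y) x 95 mm high, 100 mm high with its lid; origin at the centre of its underside; -x is its front, y runs along its front, z up
- lid (a joint): the chest's lid, 294 wide x 207 mm deep, about 0.8 kg, hinged along the top of the chest's rear (+x) edge; 0 = shut, grows as the front edge rises and swings back, pi/3 = 60 degrees open; stop at 1.4; no stay or spring: it always falls shut by its weight
- lid_hinge (a point): point on the lid's hinge line at mid-width, 95 mm above the counter, 100 mm behind the chest's origin; the lid turns about the chest's y axis here
- lid_bar (a point): middle of the round steel bar of the bow handle on the lid's front rim: bar 12 mm thick, parallel to the chest's front and 104 mm long between its bent ends; it sticks out level in front of the rim with a clear gap of 40 mm behind the bar; 252 mm from the hinge line (and 6 mm below it), so 89 mm above the counter when shut; moves with the lid
- carton_left_center (a point): the left carton (as seen from the robot; left is +y): closed kraft-cardboard carton holding a steel bushing, 66 long x 48 wide x 56 mm high, about 0.35 kg, standing flat on the counter; point at its centre, 28 mm up; x along its 66 mm length, y across its 48 mm width, z up
- carton_mid_center (a point): the middle carton (as seen from the robot; left is +y): closed kraft-cardboard carton holding a steel bushing, 66 long x 48 wide x 56 mm high, about 0.35 kg, standing flat on the counter; point at its centre, 28 mm up; x along its 66 mm length, y across its 48 mm width, z up
- carton_right_center (a point): the right carton (as seen from the robot; left is +y): closed kraft-cardboard carton holding a steel bushing, 66 long x 48 wide x 56 mm high, about 0.35 kg, standing flat on the counter; point at its centre, 28 mm up; x along its 66 mm length, y across its 48 mm width, z up
- carton_left: the same left carton, origin at the centre of its underside
- carton_mid: the same middle carton, origin at the centre of its underside
- carton_right: the same right carton, origin at the centre of its underside
- bushing: dark steel taper bushing, a ring 62 mm across and 26 mm high, origin at the centre of its underside; a bystander, leave it where it is
- sprocket: steel chain sprocket lying flat, 102 mm across, 23 mm high at its hub, origin at the centre of its underside; a bystander, leave it where it is
- bolt: large hex bolt standing on its head, 34 mm across and 75 mm high, origin under its centre; a bystander, leave it where it is
- bearing_block: grey cast bearing block, 125 mm long (y), 36 mm deep, 65 mm high, origin at the centre of its underside; a bystander, leave it where it is
- wrench: steel wrench lying flat along its x, 170 mm long, origin under its middle; a bystander, leave it where it is
- oil_bottle: grey oil bottle, 52 mm across and 130 mm high, origin at the centre of its underside; a bystander, leave it where it is
- tape_roll: roll of brown packing tape lying flat, 100 mm across and 48 mm high, origin at the centre of its underside; a bystander, leave it where it is
Mind the look-alikes: they are no part of the job. What is shaped like the carton_mid but black or red is not meant.

How it is judged:
By the outcome, as a careful person would: the job done as asked, in the order asked, and still so for the second after the job is handed in, while the arm keeps its last pose, push and grip.
It also fails if it takes over 72 s, if anything falls off the work surface, if the arm or the gripper's body presses on something with over 40 N, if the wrist force passes 120 N, or if a joint passes its speed limit or range.

### The arm

A 6-joint arm with a two-finger parallel gripper is mounted at the origin on the work surface. World frame = base frame: x ahead of the robot, y to its left, z up, the work surface at z = 0. Lengths are in m, angles in rad, forces in N, time in s.
With the tool pointing down it reaches from about 0.425 to 0.95 m from the base axis. Payload 14.7 kg.
Tool frame: the origin (TCP) lies on the centre line of the jaws, within the pads' length; the fingertips stand 19 mm ahead of it and the grasp point (between the pads) is the TCP (arm.nose_length is the distance from the TCP to the fingertips, in m); x points along the fingers, y is the direction in which the jaws open and shut, and the axes are right-handed (so a half turn about x gives the same grasp; the last joint's range is limited). The gripper opens to 85 mm and grips with 20 to 120 N. Pads are 22 mm wide; open, the fingers measure 114 mm over their backs; the gripper's body (76 mm by 85 mm) begins 54 mm behind the grasp point. The pads swing forward as they close: fully open they stand 13 mm farther back than shut.
Start: joints at [1.198, 0.48, 1.596, -0, 1.065, -0.047], TCP at [0.208, 0.616, 0.25] pointing down, gripper open.
Joint ranges: [-2.75, 2.75], [-0.82, 2.05], [0.23, 2.67], [-1.56, 4.7], [0.09, 2.69], [-2.92, 2.92]. Speed limits (rad/s): [1.89, 1.89, 2.39, 3.01, 3.01, 3.01].

### API

Orientations are given as a unit quaternion [x, y, z, w].
In Python, from bench import state, eyes, arm gives the robot as it stands.
- The arm moves only by the tool send_rows, never from a script. Its argument "deltas" is one flat list of numbers, 6 for each row, row after row: the shift along the tool's x, y, z each as a share of 100 cm, from -1 to 1, then the turn, a rotation vector about the tool's x, y, z each as a share of pi rad, from -1 to 1. A call has 1 to 20 rows; each row is the pose to reach, as a shift and turn from the pose commanded when the call began, along the tool's axes at that moment, turning the shorter way round; what a row does not reach only later rows make up. A row lasts 1/12 s, in which the tool goes at most 41.7 mm and 7.16 degrees, less where a joint would pass 70% of its speed; a pose out of reach is approached as far as the arm can. A call with a number of a shift or a turn outside -1 to 1 is refused whole. A call with a gripper value outside its range is refused whole. "fingers" is the closure, from 0 (fully open) to 1 (shut), set as the call begins (left out, the last holds). The fingers move at their own pace and stop on an object; "squeeze" is the grip in N (left out, the last holds). Time passes only in rows, so rows that repeat a pose let the fingers close. It gives the time, the measured TCP pose, the force and the opening at its end, in the units of the state.
- state(): the state, without advancing time (a new reading comes with each control period).
- eyes.grab_frame(name): name is "scene" or "top" or "wrist"; returns (picture, depth): 420x560x3 uint8, red, green, blue; 420x560 float32, m along the optical axis (not along the pixel's ray), 0 where there is no reading.
- eyes.get_calibration(name): a dict with "vertical_fov" (degrees; the focal length in pixels is half the picture's height over the tangent of half this angle, whatever the lens; pixels are square), "cx", "cy" (the principal point, pixels), "R" (3x3) and "t" (3): a world point X has camera coordinates R X + t. Camera axes: x right, y down, z forward; pixel columns grow to the right and rows downward; lengths in m; the calibration is good to about 2 mm. The wrist camera is an equidistant fisheye: a pixel r from the principal point sees the ray r / f radians off the axis. A picture is of the moment at which its call begins: read the wrist's pose just before it. get_calibration takes no time and is no camera call; for the wrist camera it gives the pose at the moment of the call.
- arm.job_done(): hands the job in, once; it reports no verdict.
The state is a dict: "t": time; "q": joint angles; "qd": joint speeds; "joint_efforts": joint torques, N m; "eef_pos": TCP position; "eef_rot": TCP orientation; "wrist_force": force on the tool from outside, world axes, zero at the start; "ft_torque": the same for the moment, N m; "width": finger opening in m.
Only numpy, scipy, OpenCV 4.12 (cv2) and the standard library are available. Lean on these libraries where they do the work, as an engineer would, in place of code of your own. Each camera call takes 0.05 s, during which the arm holds its last target.

## Working session

There is one attempt and no reset: what is moved stays moved. The work goes in short steps, Python scripts to look and compute and a tool call to move; the robot and the scene stay as the last step left them, time stands still between calls to the robot, and variables do not carry over. Pictures are saved under pics/ and viewed, and the job is handed in when it is done.

Besides the shell and the picture viewer there is one more tool, called after "Call:" as name(argument=value, ...) on one line, values as JSON. send_rows: Moves the arm, as the interface text tells. Its arguments: {"type":"object","properties":{"deltas":{"type":"array","items":{"type":"number","minimum":-1,"maximum":1}},"fingers":{"type":"number"},"squeeze":{"type":"number"}},"required":["deltas"]}

```bash
mkdir -p pics; ls
cat > h.py <<'E'
import numpy as np,cv2
from bench import state,eyes,arm
def save(n,im): cv2.imwrite('pics/'+n,cv2.cvtColor(im,cv2.COLOR_RGB2BGR))
def world(cal,d):
    H,W=d.shape; f=H/2/np.tan(np.radians(cal['vertical_fov'])/2)
    v,u=np.mgrid[0:H,0:W]
    P=np.stack([(u-cal['cx'])/f*d,(v-cal['cy'])/f*d,d],-1)
    return (P-np.array(cal['t']))@np.array(cal['R'])
def proj(cal,X,H=420):
    f=H/2/np.tan(np.radians(cal['vertical_fov'])/2)
    c=np.array(cal['R'])@np.array(X)+np.array(cal['t'])
    return cal['cx']+f*c[0]/c[2],cal['cy']+f*c[1]/c[2]
E
python3 - <<'E'
from h import *
for n in ['scene','top']:
    p,d=eyes.grab_frame(n); c=eyes.get_calibration(n)
    save(n+'0.png',p); np.savez(n+'0.npz',p=p,d=d,R=c['R'],t=c['t'],vf=c['vertical_fov'],cx=c['cx'],cy=c['cy'])
    print(n,c)
print(state())
E
```

```text
pics
scene {'vertical_fov': 52.7253275223772, 'cx': 277.07208230479534, 'cy': 213.058090448154, 'R': array([[ 0.51535501,  0.85666918,  0.02295921],
       [ 0.47611171, -0.26393786, -0.83884113],
       [-0.71254954,  0.44323213, -0.54389193]]), 't': array([-0.29769489, -0.16033483,  1.50741864])}
top {'vertical_fov': 57.017518722912754, 'cx': 276.59065617629636, 'cy': 204.21383362389884, 'R': array([[-0.00941763, -0.99993426,  0.00654055],
       [-0.99683966,  0.00887212, -0.07894292],
       [ 0.0788797 , -0.00726333, -0.99685768]]), 't': array([0.04495752, 0.5442331 , 1.22005878])}
{'t': 0.1, 'q': array([ 1.19843464e+00,  4.80777281e-01,  1.59683341e+00, -2.89712708e-05,
        1.06510866e+00, -4.66303630e-02]), 'qd': array([ 2.72312354e-03, -1.34337583e-03, -1.14534417e-03,  9.01916694e-04,
        5.57301125e-05, -8.77044508e-04]), 'joint_efforts': array([ 9.74629038e-04, -9.52257800e+01, -4.31040072e+01,  6.45751152e-05,
        5.18315195e-03, -3.45606645e-05]), 'eef_pos': array([0.20787495, 0.61547682, 0.24972286]), 'eef_rot': array([ 0.11425854,  0.69782419, -0.11504155,  0.69767602]), 'wrist_force': array([0.07340606, 0.04239523, 0.54356521]), 'ft_torque': array([ 0.04579556, -0.0561998 , -0.07003166]), 'width': 0.08568806103723862}
```

View pics/scene0.png

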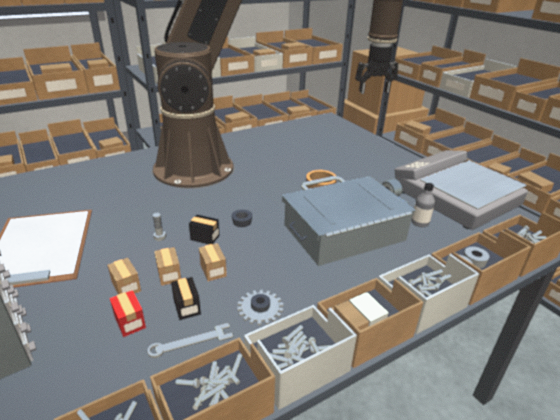

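View pics/top0.png

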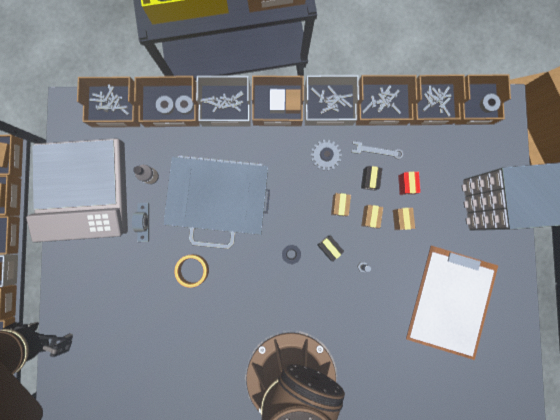

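The top view shows the three kraft cartons at (342,205), (373,216) and (404,218). The look-alikes are black at (372,177) and (330,248), and red at (410,182). The chest is at (217,194) with its bow handle at (211,240). I'll choose the kraft ones and check them in a crop.

```bash
cat > m.py <<'E'
from h import *
def load(n):
    z=np.load(n); c=dict(R=z['R'],t=z['t'],vertical_fov=float(z['vf']),cx=float(z['cx']),cy=float(z['cy']))
    return z['p'],z['d'],c
def rect(W,m):
    pts=(W[m][:,:2]*1000).astype(np.float32)
    return cv2.minAreaRect(pts),len(pts)
def boxes(p,d,c,zlo=.04,zhi=.07,roi=(140,265,290,440)):
    W=world(c,d); out=[]
    m=np.zeros(d.shape,bool); a,b,e,f=roi; m[a:b,e:f]=True
    m&=(W[...,2]>zlo)&(W[...,2]<zhi)
    n,l,s,ce=cv2.connectedComponentsWithStats(m.astype(np.uint8),connectivity=4)
    for i in range(1,n):
        if s[i,4]<60: continue
        mm=l==i; r,k=rect(W,mm); print(ce[i].round(),k,'rect',np.round(r[0],1),np.round(r[1],1),round(r[2],1),'z',round(float(np.median(W[mm][:,2])),4),'mean',W[mm].mean(0).round(4),'rgb',p[mm].mean(0).round())
E
python3 - <<'E'
from m import *
p,d,c=load('top0.npz')
save('crop0.png',cv2.resize(p[140:270,290:440],None,fx=5,fy=5,interpolation=cv2.INTER_CUBIC)[:600,:750])
save('crop0c.png',cv2.resize(p[145:285,120:280],None,fx=4.2,fy=4.2,interpolation=cv2.INTER_CUBIC))
boxes(p,d,c)
W=world(c,d)
print('chest'); m=np.zeros(d.shape,bool); m[145:260,155:280]=1; mm=m&(W[...,2]>.09)&(W[...,2]<.115)
r,k=rect(W,mm); print(r,np.median(W[mm][:,2]))
mm=m&(W[...,2]>.07)&(W[...,2]<.115); mm[:228]=0
mm[:232]=0
print('handle',W[mm].mean(0),rect(W,mm))
for q in [(300,300),(250,270)]: print(W[q])
p,d,c=load('scene0.npz')
print('scene');boxes(p,d,c,roi=(200,340,100,240))
E
```

```text
[373. 177.] 351 rect [ 625. -264.] [49.3 67.2] 82.3 z 0.0556 mean [ 0.6242 -0.2623  0.0551] rgb [136. 133. 108.]
[411. 182.] 357 rect [ 607.  -383.8] [66.3 49.4] 1.7 z 0.0555 mean [ 0.6068 -0.3824  0.0548] rgb [222. 125.  95.]
[341. 204.] 338 rect [ 540.1 -163.5] [49.1 66.5] 82.7 z 0.0563 mean [ 0.5397 -0.1623  0.0559] rgb [199. 182. 136.]
[373. 216.] 349 rect [ 501.7 -262.2] [48.6 66. ] 80.1 z 0.0559 mean [ 0.5017 -0.2608  0.0556] rgb [198. 178. 130.]
[405. 219.] 358 rect [ 493.8 -362.3] [66.4 49. ] 3.4 z 0.0559 mean [ 0.4936 -0.3607  0.0553] rgb [195. 173. 125.]
[331. 248.] 345 rect [ 403.4 -127.8] [67.1 48.6] 39.1 z 0.0558 mean [ 0.4034 -0.1267  0.0557] rgb [143. 144. 120.]
chest
((544.9677124023438, 226.54721069335938), (294.6068115234375, 264.956787109375), 83.81685638427734) 0.09962434879939135
handle [0.43096718 0.21841652 0.09475752] (((432.60894775390625, 197.34893798828125), (217.51910400390625, 48.008480072021484), 89.4688491821289), 297)
[ 0.23860405 -0.03196375  0.00526826]
[ 3.97895946e-01  6.25400202e-02 -7.40869293e-05]
scene
[204. 223.] 379 rect [ 409.2 -129.2] [67.8 55. ] 38.7 z 0.0539 mean [ 0.4143 -0.1307  0.0522] rgb [112.  99.  77.]
[157. 222.] 77 rect [ 351. -236.] [21.1 13.1] 67.8 z 0.0542 mean [ 0.353  -0.2358  0.0547] rgb [100. 101. 100.]
[212. 256.] 463 rect [ 545.1 -164.3] [48.4 71.3] 82.5 z 0.0543 mean [ 0.5511 -0.1665  0.0529] rgb [198. 168. 122.]
[167. 260.] 467 rect [ 506.9 -263.2] [48.1 71.8] 80.2 z 0.0545 mean [ 0.5134 -0.2647  0.0532] rgb [201. 171. 123.]
[123. 272.] 548 rect [ 497.7 -364.1] [72.  47.9] 4.0 z 0.0546 mean [ 0.5054 -0.3646  0.0531] rgb [198. 168. 121.]
[185. 292.] 608 rect [ 629.3 -264.7] [47.9 70.6] 81.1 z 0.0547 mean [ 0.636  -0.2664  0.0534] rgb [125. 111.  85.]
[126. 307.] 698 rect [ 612.2 -384.9] [70.4 48.5] 2.0 z 0.0548 mean [ 0.6184 -0.3858  0.0535] rgb [225. 118.  91.]
```

View pics/crop0.png

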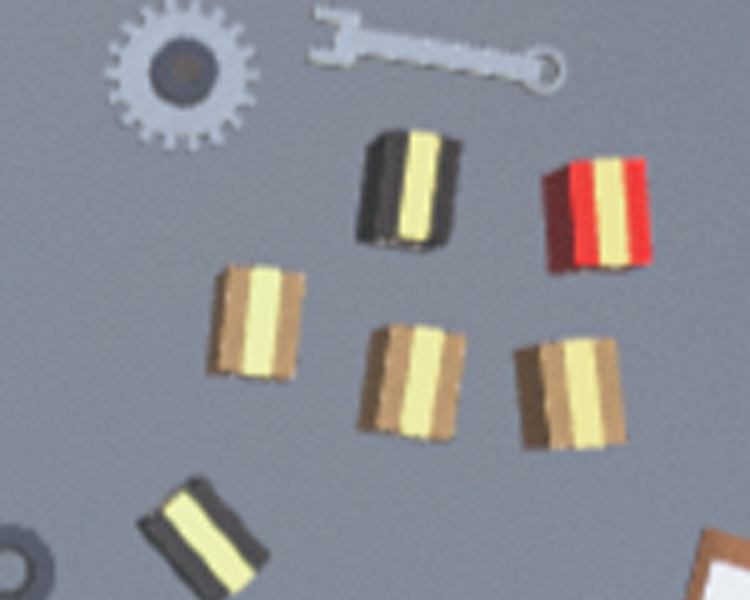

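View pics/crop0c.png

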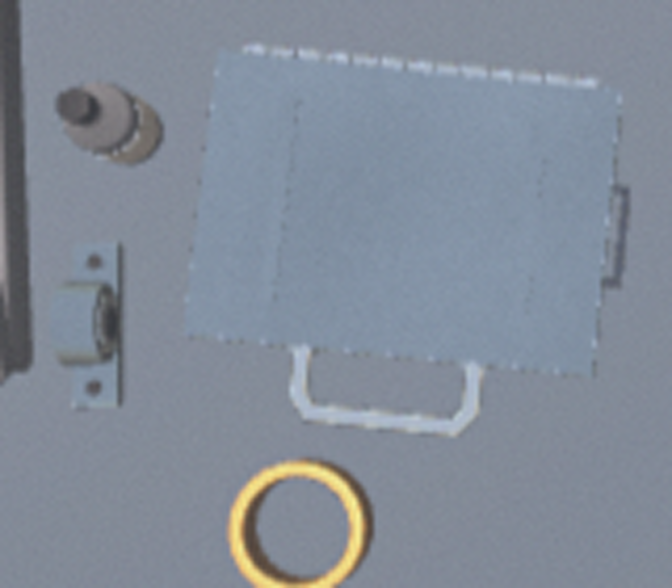

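Run:
```python
from m import *
for n,roi in [('top0.npz',(145,260,155,280)),('scene0.npz',(165,265,270,420))]:
    p,d,c=load(n); W=world(c,d)
    m=np.zeros(d.shape,bool);a,b,e,f=roi;m[a:b,e:f]=1
    mm=(m&(W[...,2]>.088)&(W[...,2]<.112)).astype(np.uint8)
    o=cv2.morphologyEx(mm,cv2.MORPH_OPEN,np.ones((21,21)))
    n_,l,s,ce=cv2.connectedComponentsWithStats(o); o=(l==1+np.argmax(s[1:,4]))
    print(n,rect(W,o),W[o][:,2].mean())
    # rear/front edge fits per column (top)
    h=m&(W[...,2]>.07)&(W[...,2]<.105)&~cv2.dilate(o.astype(np.uint8),np.ones((7,7))).astype(bool)
    if n=='top0.npz':
        P=W[o]; r=rect(W,o)[0]
        for side in (0,1):
            xs=[]
            for u in range(172,262):
                col=np.where(o[:,u])[0]
                if len(col): xs.append(W[col[0] if side else col[-1],u])
            xs=np.array(xs); k=np.polyfit(xs[:,1],xs[:,0],1)
            for _ in range(3):
                res=xs[:,0]-np.polyval(k,xs[:,1]); g=abs(res)<2*res.std()+1e-4; k=np.polyfit(xs[g,1],xs[g,0],1)
            print('rear' if side else 'front',k,'angle',np.degrees(np.arctan(k[0])),'std',res.std())
        bb=h.copy(); bb[:236]=0; bb[:,:197]=0; bb[:,228:]=0
        q=W[bb]; print('bar',len(q),q.mean(0),np.polyfit(q[:,1],q[:,0],1), q[:,1].min(),q[:,1].max())
    else:
        n_,l,s,ce=cv2.connectedComponentsWithStats(h.astype(np.uint8))
        for i in range(1,n_):
            if s[i,4]>25: print(ce[i],s[i,4],W[l==i].mean(0),rect(W,l==i))
from scipy.spatial.transform import Rotation as R
print(R.from_quat(state()['eef_rot']).as_matrix().round(3))
```

```text
top0.npz (((578.849609375, 265.45745849609375), (206.24481201171875, 207.57147216796875), 89.6274185180664), 3435) 0.09978563735550051
front [-0.82101159  0.72460997] angle -39.38639217722425 std 0.03258043803761642
rear [0.13065754 0.64051178] angle 7.4439569680054385 std 0.008482819182103276
bar 124 [0.41851763 0.23480999 0.09442528] [0.11427173 0.39168549] 0.18962890073453453 0.2802662557739513
scene0.npz (((587.635009765625, 215.8870849609375), (150.3480224609375, 258.51324462890625), 54.06565475463867), 2078) 0.09771196459999534
[409.81749049 171.09505703] 263 [0.5037661  0.53088255 0.08575037] (((494.3084716796875, 546.19970703125), (86.84053039550781, 64.42672729492188), 4.253326892852783), 263)
[309.26511955 208.25175809] 1422 [0.53662485 0.12200108 0.09352682] (((517.703857421875, 148.6661834716797), (174.52244567871094, 320.7638244628906), 53.005069732666016), 1422)
[386.20601852 202.4220679 ] 1296 [0.61769177 0.32003719 0.09518054] (((584.8428955078125, 310.8957214355469), (120.0356674194336, 217.8843994140625), 83.63468170166016), 1296)
[417.96296296 199.92592593] 27 [0.63568069 0.42943844 0.07896589] (((632.7509765625, 431.70880126953125), (7.24247407913208, 31.75641632080078), 47.724754333496094), 27)
[362.14117647 229.97647059] 85 [0.67127827 0.1929717  0.07812229] (((671.343505859375, 200.02777099609375), (11.475444793701172, 72.88468170166016), 2.291337490081787), 85)
[[-0.     0.32   0.947]
 [-0.001  0.947 -0.32 ]
 [-1.    -0.001 -0.   ]]
```

Run:
```python
from m import *
from scipy.optimize import least_squares
p,d,c=load('top0.npz'); W=world(c,d)
m=np.zeros(d.shape,bool);m[145:245,155:280]=1
mm=(m&(W[...,2]>.085)&(W[...,2]<.115)).astype(np.uint8)
mm=cv2.morphologyEx(mm,cv2.MORPH_CLOSE,np.ones((5,5)))
save('mask.png',cv2.resize(np.dstack([mm*255]*3)[140:260,150:290],None,fx=5,fy=5,interpolation=0))
def line(pts):
    pts=np.array(pts); k=cv2.fitLine(pts.astype(np.float32),cv2.DIST_HUBER,0,.001,.001).ravel(); return k
def ray(u,v,z=.1):
    f=210/np.tan(np.radians(c['vertical_fov'])/2); R=c['R'];t=c['t']
    D=R.T@np.array([(u-c['cx'])/f,(v-c['cy'])/f,1]); o=-R.T@t; return (o+D*(z-o[2])/D[2])[:2]
F=[ray(u,np.where(mm[:,u])[0].max()+.5) for u in list(range(168,188))+list(range(238,260))]
B=[ray(u,np.where(mm[:,u])[0].min()-.5) for u in range(180,262)]
L=[ray(np.where(mm[v])[0].min()-.5,v) for v in range(165,218)]
Rr=[ray(np.where(mm[v])[0].max()+.5,v) for v in list(range(170,186))+list(range(215,228))]
for n,q in zip('FBLR',(F,B,L,Rr)):
    k=line(q); print(n,k.round(4),np.degrees(np.arctan2(k[1],k[0])))
def res(x):
    a=x[2]; ux=np.array([np.cos(a),np.sin(a)]);uy=np.array([-np.sin(a),np.cos(a)])
    o=[]
    for q,s,n,h in ((F,-1,ux,x[3]),(B,1,ux,x[3]),(L,1,uy,x[4]),(Rr,-1,uy,x[4])):
        o+=list((np.array(q)-x[:2])@n*s-h)
    return np.array(o)*1000
s=least_squares(res,[.55,.22,-.11,.1035,.147],loss='huber'); print(s.x,np.degrees(s.x[2]),abs(s.fun).mean())
# bar color crop
save('bar.png',cv2.resize(p[215:260,180:245],None,fx=10,fy=10,interpolation=cv2.INTER_CUBIC))
for n in ((190,228),(190.5,240),(197,246)): pass
np.save('ray.npy',0)
```

```text
F [0.1087 0.9941 0.4637 0.228 ] 83.7571
B [0.1107 0.9939 0.6779 0.2296] 83.645226
L [ 0.9942 -0.1076  0.5814  0.3699] -6.1795883
R [ 0.9934 -0.1148  0.5696  0.0751] -6.5927467
[ 0.57017531  0.2231515  -0.10996274  0.10634303  0.14710862] -6.30040100993992 0.7566775453308956
```

View pics/bar.png

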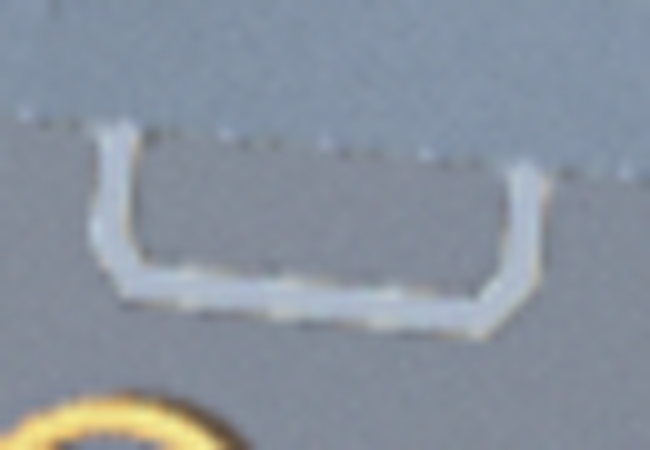

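View pics/mask.png

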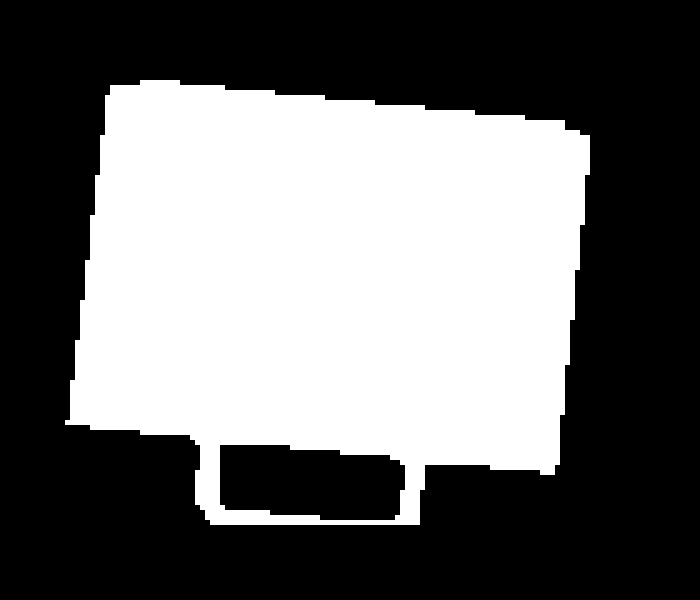

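```bash
cat > plan.py <<'E'
import sys,numpy as np
from bench import state
from scipy.spatial.transform import Rotation as R
def rot(psi_deg,tilt_deg=0):
    p,t=np.radians([psi_deg,tilt_deg]); h=np.array([np.cos(p),np.sin(p),0]); z=np.array([np.sin(p),-np.cos(p),0])
    x=np.sin(t)*h+np.array([0,0,-np.cos(t)]); y=np.cross(z,x)
    return R.from_matrix(np.c_[x,y,z])
def rows(targets,nd=4):
    s=state(); R0=R.from_quat(s['eef_rot']); p0=np.array(s['eef_pos'])
    for (x,y,z,psi,*t) in targets:
        d=R0.inv().apply(np.array([x,y,z])-p0); w=(R0.inv()*rot(psi,*t)).as_rotvec()/np.pi
        print(','.join(f'{v:.{nd}f}' for v in [*d,*w]))
def show():
    s=state(); M=R.from_quat(s['eef_rot']).as_matrix()
    print('t',round(s['t'],2),'p',np.round(s['eef_pos'],4),'psi',np.degrees(np.arctan2(-M[0,2]*-1,-M[1,2])).round(2),'tilt',np.degrees(np.arcsin(np.clip(np.hypot(M[0,0],M[1,0]),-1,1))).round(2),'F',np.round(s['wrist_force'],1),'w',round(s['width'],4),'q',np.round(s['q'],2))
if __name__=='__main__':
    show()
    for a in sys.argv[1:]: rows([tuple(map(float,a.split(',')))])
E
python3 plan.py 0.5,0.15,0.25,-8 0.5,-0.2,0.2,-9.9 .5017,-.2622,.15,-9.9
```

```text
t 0.1 p [0.2079 0.6155 0.2497] psi 71.34 tilt 0.06 F [0.1 0.  0.5] w 0.0857 q [ 1.2   0.48  1.6  -0.    1.07 -0.05]
0.0001,-0.3475,0.4257,0.4408,0.0002,0.0003
0.0505,-0.6791,0.5377,0.4513,0.0002,0.0003
0.1005,-0.7374,0.5592,0.4513,0.0002,0.0003
```

Call:
send_rows(deltas=[0,-0.3475,0.4257,0.4408,0,0,0,-0.3475,0.4257,0.4408,0,0,0,-0.3475,0.4257,0.4408,0,0,0,-0.3475,0.4257,0.4408,0,0,0,-0.3475,0.4257,0.4408,0,0,0,-0.3475,0.4257,0.4408,0,0,0,-0.3475,0.4257,0.4408,0,0,0,-0.3475,0.4257,0.4408,0,0,0,-0.3475,0.4257,0.4408,0,0,0,-0.3475,0.4257,0.4408,0,0,0,-0.3475,0.4257,0.4408,0,0,0,-0.3475,0.4257,0.4408,0,0,0,-0.3475,0.4257,0.4408,0,0,0.05,-0.679,0.5377,0.4513,0,0,0.05,-0.679,0.5377,0.4513,0,0,0.05,-0.679,0.5377,0.4513,0,0,0.05,-0.679,0.5377,0.4513,0,0,0.05,-0.679,0.5377,0.4513,0,0,0.05,-0.679,0.5377,0.4513,0,0,0.05,-0.679,0.5377,0.4513,0,0], fingers=0, squeeze=50)

```text
t: 1.77
eef_pos: [0.4987, -0.1338, 0.2094]
eef_rot: [-0.541, -0.455, 0.541, -0.455]
wrist_force: [1.4, 0.3, 0.5]
width: 0.085
```

```bash
python3 plan.py .5017,-.2622,.15,-9.9
```

```text
t 1.77 p [ 0.4987 -0.1338  0.2094] psi -9.9 tilt 0.01 F [1.4 0.3 0.5] w 0.085 q [-0.32  0.35  1.94  0.    0.85 -0.15]
0.0594,0.0250,0.1259,-0.0000,-0.0000,0.0001
```

Call:
send_rows(deltas=[0.059,0.025,0.126,0,0,0,0.059,0.025,0.126,0,0,0,0.059,0.025,0.126,0,0,0,0.059,0.025,0.126,0,0,0,0.059,0.025,0.126,0,0,0,0.059,0.025,0.126,0,0,0,0.059,0.025,0.126,0,0,0])

```text
t: 2.35
eef_pos: [0.5022, -0.2595, 0.1509]
eef_rot: [-0.541, -0.455, 0.541, -0.455]
wrist_force: [-1.3, 0.5, 0.3]
width: 0.0855
```

```bash
python3 - <<'E'
from h import *
import plan
plan.show()
c=eyes.get_calibration('wrist')
p,d=eyes.grab_frame('wrist'); save('w1.png',p); print(c)
np.savez('w1.npz',p=p,d=d,R=c['R'],t=c['t'],vf=c['vertical_fov'],cx=c['cx'],cy=c['cy'])
E
python3 plan.py .5017,-.2622,.03,-9.9
```

```text
t 2.35 p [ 0.5022 -0.2595  0.1509] psi -9.9 tilt 0.03 F [-1.3  0.5  0.3] w 0.0855 q [-0.53  0.49  1.89  0.    0.77 -0.36]
{'vertical_fov': 65.70646984690485, 'cx': 275.9965378218093, 'cy': 203.80388684730764, 'R': array([[ 0.98517804, -0.17152939, -0.00137803],
       [-0.16453148, -0.94719668,  0.27522325],
       [-0.04851414, -0.27091717, -0.96137936]]), 't': array([-0.53828687, -0.17217786,  0.23678195])}
t 2.4 p [ 0.5024 -0.2592  0.1512] psi -9.86 tilt 0.01 F [ 0.5 -0.1  0.5] w 0.0857 q [-0.53  0.48  1.89  0.    0.77 -0.36]
0.1212,-0.0002,0.0030,0.0002,-0.0000,-0.0000
```

View pics/w1.png

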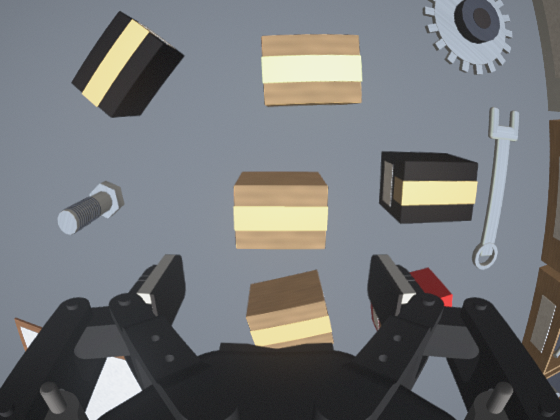

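```bash
cat >> m.py <<'E'
def worldf(c,d):
    H,W=d.shape; f=H/2/np.tan(np.radians(c['vertical_fov'])/2)
    v,u=np.mgrid[0:H,0:W]; a=u-c['cx'];b=v-c['cy']; r=np.hypot(a,b)+1e-9; th=r/f
    k=np.tan(th)/r*d
    return (np.stack([a*k,b*k,d],-1)-c['t'])@np.array(c['R'])
E
python3 - <<'E'
from m import *
p,d,c=load('w1.npz'); W=worldf(c,d)
m=(abs(W[...,2]-.056)<.006); m[255:]=0
m=cv2.morphologyEx(m.astype(np.uint8),cv2.MORPH_OPEN,np.ones((5,5)))
n,l,s,ce=cv2.connectedComponentsWithStats(m,connectivity=4)
for i in range(1,n):
    if s[i,4]>300: r,k=rect(W,l==i); print(ce[i].round(),np.round(r[0],1),np.round(r[1],1),round(r[2],2),np.median(W[l==i][:,2]))
E
```

```text
[117.  64.] [ 405.3 -129.1] [67.  49.1] 39.91 0.05595907225595046
[311.  69.] [ 542.2 -164.8] [48.5 67.2] 82.48 0.05584666697001908
[437. 191.] [ 627.  -265.3] [48.7 67.5] 81.36 0.055679342347854884
[280. 216.] [ 503.7 -263.6] [48.7 66.6] 79.99 0.055758455219841456
```

Call:
send_rows(deltas=[0.04,0,0.004,0,0,0,0.08,0.001,0.004,0,0,0,0.121,0.001,0.004,0,0,0,0.121,0.001,0.004,0,0,0,0.121,0.001,0.004,0,0,0,0.121,0.001,0.004,0,0,0], fingers=0)

```text
t: 2.9
eef_pos: [0.5036, -0.2642, 0.0319]
eef_rot: [0.541, 0.455, -0.541, 0.456]
wrist_force: [0.2, -0.5, 0.7]
width: 0.0853
```

Call:
send_rows(deltas=[0,0,0,0,0,0,0,0,0,0,0,0,0,0,0,0,0,0,0,0,0,0,0,0,0,0,0,0,0,0,0,0,0,0,0,0,0,0,0,0,0,0,0,0,0,0,0,0,0,0,0,0,0,0], fingers=1)

```text
t: 3.65
eef_pos: [0.5042, -0.265, 0.0327]
eef_rot: [0.542, 0.454, -0.541, 0.456]
wrist_force: [0.3, 3.1, 14.8]
width: 0.0654
```

```bash
python3 plan.py .504,-.263,.03,-6.25
```

```text
t 3.65 p [ 0.5042 -0.265   0.0327] psi -9.9 tilt 0.25 F [ 0.3  3.1 14.8] w 0.0654 q [-0.54  0.67  1.94  0.    0.53 -0.36]
0.0027,-0.0005,-0.0019,-0.0203,0.0005,-0.0013
```

Call:
send_rows(deltas=[-0.004,0,0,0,0,0,-0.004,0,0,-0.005,0,0,-0.004,0,0,-0.01,0,0,-0.004,0,0,-0.0203,0,0,-0.004,0,0,-0.0203,0,0,-0.004,0,0,-0.0203,0,0,-0.002,0,0,-0.0203,0,0,-0.002,0,0,-0.0203,0,0,-0.002,0,0,-0.0203,0,0])

```text
t: 4.4
eef_pos: [0.5025, -0.2644, 0.0326]
eef_rot: [0.527, 0.472, -0.527, 0.472]
wrist_force: [-4.2, 3.0, 17.7]
width: 0.0655
```

```bash
python3 plan.py .504,-.263,.03,-6.25
```

```text
t 4.4 p [ 0.5025 -0.2644  0.0326] psi -6.29 tilt 0.02 F [-4.2  3.  17.7] w 0.0655 q [-0.54  0.67  1.94 -0.    0.53 -0.43]
0.0026,0.0013,-0.0016,-0.0002,0.0000,-0.0001
```

Call:
send_rows(deltas=[-0.003,0,0,0,0,0,-0.003,0,0,0,0,0,-0.003,0,0,0,0,0])

```text
t: 4.65
eef_pos: [0.5026, -0.2644, 0.0348]
eef_rot: [0.527, 0.472, -0.527, 0.472]
wrist_force: [-0.8, -1.0, -5.2]
width: 0.0652
```

```bash
python3 plan.py
```

```text
t 4.65 p [ 0.5026 -0.2644  0.0348] psi -6.26 tilt 0.01 F [-0.8 -1.  -5.2] w 0.0652 q [-0.54  0.67  1.94 -0.    0.53 -0.43]
```

Call:
send_rows(deltas=[0.0015,0,0,0,0,0,0.0015,0,0,0,0,0,0.0015,0,0,0,0,0])

```text
t: 4.9
eef_pos: [0.5024, -0.2643, 0.033]
eef_rot: [-0.526, -0.472, 0.527, -0.472]
wrist_force: [-0.5, -0.3, -4.6]
width: 0.0654
```

Call:
send_rows(deltas=[0,0,0,0,0,0,0,0,0,0,0,0,0,0,0,0,0,0,0,0,0,0,0,0,0,0,0,0,0,0,0,0,0,0,0,0,-0.03,0,0,0,0,0,-0.06,0,0,0,0,0,-0.09,0,0,0,0,0,-0.09,0,0,0,0,0,-0.09,0,0,0,0,0], fingers=0)

```text
t: 5.82
eef_pos: [0.5036, -0.2649, 0.125]
eef_rot: [0.527, 0.471, -0.526, 0.473]
wrist_force: [0.5, -0.4, 0.1]
width: 0.0855
```

```bash
python3 plan.py .541,-.1645,.12,-7.5 .541,-.1645,.032,-7.5
```

```text
t 5.82 p [ 0.5036 -0.2649  0.125 ] psi -6.25 tilt 0.2 F [ 0.5 -0.4  0.1] w 0.0855 q [-0.54  0.52  1.9   0.    0.71 -0.43]
0.0050,0.0263,-0.1039,0.0070,0.0004,-0.0010
0.0930,0.0260,-0.1040,0.0070,0.0004,-0.0010
```

Call:
send_rows(deltas=[0.005,0.026,-0.104,0.007,0,-0.001,0.005,0.026,-0.104,0.007,0,-0.001,0.005,0.026,-0.104,0.007,0,-0.001,0.005,0.026,-0.104,0.007,0,-0.001,0.005,0.026,-0.104,0.007,0,-0.001,0.045,0.026,-0.104,0.007,0,-0.001,0.085,0.026,-0.104,0.007,0,-0.001,0.09,0.026,-0.104,0.007,0,-0.001,0.09,0.026,-0.104,0.007,0,-0.001,0.09,0.026,-0.104,0.007,0,-0.001])

```text
t: 6.65
eef_pos: [0.5395, -0.1645, 0.0338]
eef_rot: [-0.531, -0.467, 0.533, -0.465]
wrist_force: [0.6, 0.5, 0.8]
width: 0.0849
```

```bash
python3 plan.py .541,-.1645,.034,-7.5
```

```text
t 6.65 p [ 0.5395 -0.1645  0.0338] psi -7.55 tilt 0.23 F [0.6 0.5 0.8] w 0.0849 q [-0.35  0.67  1.95 -0.    0.53 -0.22]
-0.0002,0.0015,-0.0001,-0.0003,-0.0000,0.0013
```

Call:
send_rows(deltas=[0,0.001,0,0,0,0,0,0.001,0,0,0,0,0,0.001,0,0,0,0,0,0.001,0,0,0,0,0,0.001,0,0,0,0,0,0.001,0,0,0,0,0,0.001,0,0,0,0,0,0.001,0,0,0,0,0,0.001,0,0,0,0,-0.007,0.001,0,0,0,0,-0.007,0.001,0,0,0,0,-0.007,0.001,0,0,0,0], fingers=1)

```text
t: 7.65
eef_pos: [0.5413, -0.1641, 0.0414]
eef_rot: [-0.531, -0.467, 0.532, -0.466]
wrist_force: [1.0, 0.1, -5.1]
width: 0.0652
```

```bash
python3 plan.py .5087,-.209,.038,-6.25 .508,-.215,.038,-6.25
```

```text
t 7.65 p [ 0.5413 -0.1641  0.0414] psi -7.51 tilt 0.09 F [ 1.   0.1 -5.1] w 0.0652 q [-0.35  0.65  1.94 -0.    0.55 -0.22]
0.0035,-0.0264,0.0487,-0.0070,0.0001,0.0005
0.0035,-0.0263,0.0548,-0.0070,0.0001,0.0005
```

Call:
send_rows(deltas=[0,-0.009,0.016,0,0,0,0,-0.018,0.032,-0.003,0,0,0,-0.026,0.0487,-0.007,0,0,0,-0.026,0.0487,-0.007,0,0,0,-0.026,0.0487,-0.007,0,0,0,-0.026,0.0487,-0.007,0,0,0.005,-0.026,0.0487,-0.007,0,0,0.005,-0.026,0.0487,-0.007,0,0,0.005,-0.026,0.0487,-0.007,0,0])

```text
t: 8.4
eef_pos: [0.5094, -0.2085, 0.0353]
eef_rot: [-0.526, -0.473, 0.527, -0.472]
wrist_force: [1.8, -1.2, -1.7]
width: 0.0651
```

```bash
python3 plan.py .5087,-.209,.036,-6.25 .508,-.215,.036,-6.25
python3 - <<'E'
from m import *
p,d=eyes.grab_frame('top');c=eyes.get_calibration('top');save('top1.png',p)
save('top1c.png',cv2.resize(p[150:260,290:440],None,fx=5,fy=5,interpolation=cv2.INTER_CUBIC))
boxes(p,d,c)
E
```

```text
t 8.4 p [ 0.5094 -0.2085  0.0353] psi -6.21 tilt 0.12 F [ 1.8 -1.2 -1.7] w 0.0651 q [-0.44  0.65  1.98 -0.    0.51 -0.33]
-0.0007,-0.0006,0.0005,0.0002,0.0001,0.0007
-0.0007,-0.0007,0.0066,0.0002,0.0001,0.0007
[374. 170.] 119 rect [ 643.4 -267.1] [49.4 30.2] 78.7 z 0.0555 mean [ 0.6459 -0.2667  0.0548] rgb [135. 132. 112.]
[411. 182.] 326 rect [ 607.8 -384.6] [67.2 50. ] 2.3 z 0.0557 mean [ 0.6091 -0.3836  0.0553] rgb [234. 138. 106.]
```

View pics/top1c.png

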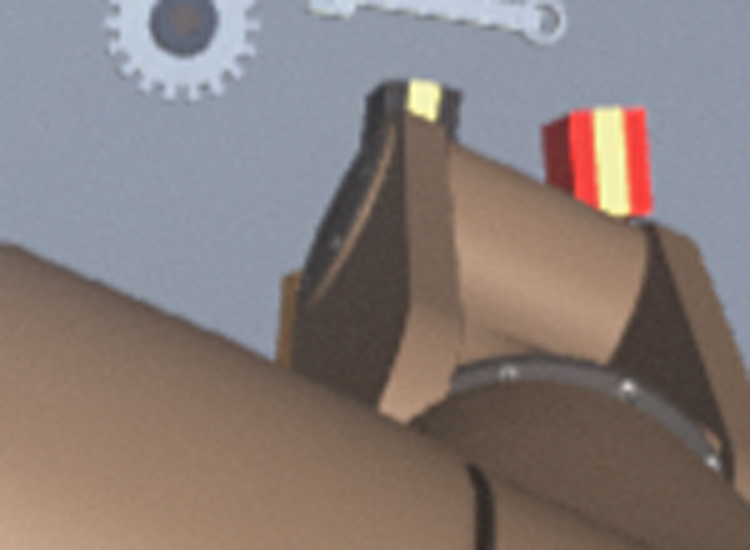

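Call:
send_rows(deltas=[0.001,-0.0007,0.002,0,0,0,0.001,-0.0007,0.004,0,0,0,0.001,-0.0007,0.006,0,0,0,0.001,-0.0007,0.008,0,0,0,0.001,-0.0007,0.009,0,0,0,0.001,-0.0007,0.01,0,0,0,0.001,-0.0007,0.011,0,0,0,0.001,-0.0007,0.0115,0,0,0,0.001,-0.0007,0.0115,0,0,0])

```text
t: 9.2
eef_pos: [0.5074, -0.2193, 0.0353]
eef_rot: [-0.526, -0.473, 0.527, -0.471]
wrist_force: [0.6, 12.2, 20.8]
width: 0.0655
```

```bash
python3 plan.py
python3 - <<'E'
from m import *
p,d=eyes.grab_frame('wrist');c=eyes.get_calibration('wrist');save('w2.png',p)
E
```

```text
t 9.2 p [ 0.5074 -0.2193  0.0353] psi -6.23 tilt 0.12 F [ 0.6 12.2 20.8] w 0.0655 q [-0.46  0.65  1.98 -0.    0.51 -0.35]
```

View pics/w2.png

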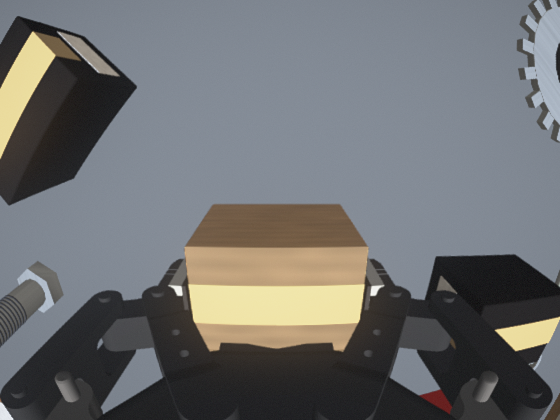

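Call:
send_rows(deltas=[-0.0015,0,0,0,0,0,-0.0015,0,0,0,0,0,-0.0015,0,0,0,0,0])

```text
t: 9.5
eef_pos: [0.5066, -0.2198, 0.0357]
eef_rot: [-0.526, -0.473, 0.527, -0.471]
wrist_force: [0.7, 3.3, -3.7]
width: 0.0656
```

Call:
send_rows(deltas=[0,0,0,0,0,0,0,0,0,0,0,0,0,0,0,0,0,0,0,0,0,0,0,0,0,0,0,0,0,0,0,0,0,0,0,0,-0.03,0,0,0,0,0,-0.06,0,0,0,0,0,-0.09,0,0,0,0,0,-0.09,0,0,0,0,0,-0.09,0,0,0,0,0], fingers=0)

```text
t: 10.42
eef_pos: [0.5079, -0.2207, 0.1275]
eef_rot: [-0.526, -0.472, 0.527, -0.472]
wrist_force: [0.8, -0.3, -1.1]
width: 0.0854
```

```bash
python3 plan.py .495,-.3635,.12,3.6 .495,-.3635,.034,3.6
```

```text
t 10.42 p [ 0.5079 -0.2207  0.1275] psi -6.25 tilt 0.07 F [ 0.8 -0.3 -1.1] w 0.0854 q [-0.46  0.51  1.93 -0.    0.71 -0.35]
0.0077,0.0027,0.1433,-0.0547,0.0004,0.0000
0.0937,0.0027,0.1432,-0.0547,0.0004,0.0000
```

Call:
send_rows(deltas=[0,0.003,0.143,-0.055,0,0,0,0.003,0.143,-0.055,0,0,0,0.003,0.143,-0.055,0,0,0,0.003,0.143,-0.055,0,0,0,0.003,0.143,-0.055,0,0,0,0.003,0.143,-0.055,0,0,0,0.003,0.143,-0.055,0,0])

```text
t: 11.0
eef_pos: [0.4936, -0.3618, 0.1247]
eef_rot: [0.483, 0.517, -0.485, 0.514]
wrist_force: [0.3, 0.8, -0.2]
width: 0.0855
```

```bash
cat > look.py <<'E'
from m import *
import sys
n=sys.argv[1]
c=eyes.get_calibration('wrist');p,d=eyes.grab_frame('wrist');save(n+'.png',p)
W=worldf(c,d)
m=(abs(W[...,2]-.056)<.008); m[255:]=0
m=cv2.morphologyEx(m.astype(np.uint8),cv2.MORPH_OPEN,np.ones((5,5)))
k,l,s,ce=cv2.connectedComponentsWithStats(m,connectivity=4)
for i in range(1,k):
    if s[i,4]>300: r,_=rect(W,l==i); print(ce[i].round(),np.round(r[0],1),np.round(r[1],1),round(r[2],2),np.median(W[l==i][:,2]))
E
python3 plan.py;python3 look.py w3; python3 plan.py .495,-.3635,.034,3.6
```

```text
t 11.0 p [ 0.4936 -0.3618  0.1247] psi 3.63 tilt 0.29 F [ 0.3  0.8 -0.2] w 0.0855 q [-0.68  0.58  1.79 -0.    0.78 -0.74]
[305.  56.] [ 502.6 -252.1] [79.1 67. ] 84.29 0.0558569054253168
[77. 33.] [ 349.6 -237.4] [20.1 10.2] 66.92 0.05534329826015172
[479.  98.] [ 627.  -265.5] [48.4 68.3] 81.36 0.055686794430480586
[281. 222.] [ 495.4 -361.1] [66.9 42.2] 4.0 0.055773602455353274
[435. 243.] [ 608.5 -369.7] [66.5 17.4] 2.69 0.055437044809653724
t 11.05 p [ 0.4939 -0.3615  0.125 ] psi 3.67 tilt 0.28 F [ 0.4  0.3 -0.7] w 0.0852 q [-0.68  0.58  1.79 -0.    0.78 -0.74]
0.0910,0.0014,0.0023,0.0004,-0.0006,0.0014
```

View pics/w3.png

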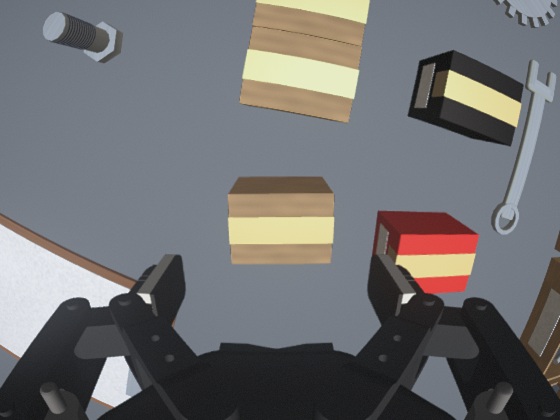

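Call:
send_rows(deltas=[0.03,0.001,0.002,0,0,0.001,0.06,0.001,0.002,0,0,0.001,0.09,0.001,0.002,0,0,0.001,0.09,0.001,0.002,0,0,0.001,0.09,0.001,0.002,0,0,0.001,0.09,0.001,0.002,0,0,0.001])

```text
t: 11.55
eef_pos: [0.4958, -0.3642, 0.037]
eef_rot: [0.484, 0.516, -0.483, 0.516]
wrist_force: [0.6, 0.3, 0.5]
width: 0.085
```

Call:
send_rows(deltas=[0,0,0,0,0,0,0,0,0,0,0,0,0,0,0,0,0,0,0,0,0,0,0,0,0,0,0,0,0,0,0,0,0,0,0,0,0,0,0,0,0,0,0,0,0,0,0,0,0,0,0,0,0,0,-0.007,0,0,0,0,0,-0.007,0,0,0,0,0,-0.007,0,0,0,0,0], fingers=1)

```text
t: 12.55
eef_pos: [0.4956, -0.365, 0.0439]
eef_rot: [0.484, 0.515, -0.484, 0.516]
wrist_force: [-0.0, -0.1, -3.3]
width: 0.0655
```

```bash
python3 plan.py .4955,-.324,.042,-6.25 .4955,-.324,.036,-6.25
```

```text
t 12.55 p [ 0.4956 -0.365   0.0439] psi 3.65 tilt 0.07 F [-0.  -0.1 -3.3] w 0.0655 q [-0.68  0.69  1.83  0.    0.62 -0.75]
0.0019,0.0025,-0.0409,0.0550,0.0001,-0.0004
0.0079,0.0025,-0.0409,0.0550,0.0001,-0.0004
```

Call:
send_rows(deltas=[0,0,-0.01,0.015,0,0,0,0.001,-0.025,0.04,0,0,0,0.0025,-0.041,0.055,0,0,0,0.0025,-0.041,0.055,0,0,0,0.0025,-0.041,0.055,0,0,0,0.0025,-0.041,0.055,0,0,0.006,0.0025,-0.041,0.055,0,0,0.006,0.0025,-0.041,0.055,0,0,0.006,0.0025,-0.041,0.055,0,0])

```text
t: 13.3
eef_pos: [0.4958, -0.3246, 0.0372]
eef_rot: [0.527, 0.472, -0.526, 0.473]
wrist_force: [1.1, -0.3, 7.9]
width: 0.0651
```

```bash
python3 plan.py .4966,-.314,.036,-6.25
```

```text
t 13.3 p [ 0.4958 -0.3246  0.0372] psi -6.24 tilt 0.09 F [ 1.1 -0.3  7.9] w 0.0651 q [-0.63  0.68  1.88  0.    0.57 -0.52]
0.0012,-0.0003,-0.0106,0.0001,0.0001,-0.0005
```

Call:
send_rows(deltas=[-0.0005,-0.0003,-0.002,0,0,0,-0.0005,-0.0003,-0.004,0,0,0,-0.0005,-0.0003,-0.006,0,0,0,-0.0005,-0.0003,-0.008,0,0,0,-0.0005,-0.0003,-0.009,0,0,0,-0.0005,-0.0003,-0.01,0,0,0,-0.0005,-0.0003,-0.011,0,0,0,-0.0005,-0.0003,-0.012,0,0,0,-0.0005,-0.0003,-0.013,0,0,0,-0.0005,-0.0003,-0.0135,0,0,0,-0.0005,-0.0003,-0.0135,0,0,0])

```text
t: 14.22
eef_pos: [0.4962, -0.3099, 0.0373]
eef_rot: [0.527, 0.472, -0.526, 0.472]
wrist_force: [0.1, -2.2, -4.6]
width: 0.0655
```

```bash
python3 plan.py
```

```text
t 14.22 p [ 0.4962 -0.3099  0.0373] psi -6.24 tilt 0.05 F [ 0.1 -2.2 -4.6] w 0.0655 q [-0.61  0.68  1.9   0.    0.57 -0.5 ]
```

Call:
send_rows(deltas=[0.0005,0,0,0,0,0,0.0005,0,0,0,0,0])

```text
t: 14.38
eef_pos: [0.4962, -0.3099, 0.0372]
eef_rot: [0.527, 0.472, -0.526, 0.472]
wrist_force: [-2.2, 1.0, 4.3]
width: 0.0651
```

Call:
send_rows(deltas=[0,0,0,0,0,0,0,0,0,0,0,0,0,0,0,0,0,0,0,0,0,0,0,0,0,0,0,0,0,0,0,0,0,0,0,0,-0.03,0,0,0,0,0,-0.06,0,0,0,0,0,-0.09,0,0,0,0,0,-0.12,0,0,0,0,0,-0.16,0,0,0,0,0,-0.16,0,0,0,0,0,-0.16,0,0,0,0,0], fingers=0)

```text
t: 15.47
eef_pos: [0.4973, -0.3109, 0.1993]
eef_rot: [0.527, 0.471, -0.526, 0.473]
wrist_force: [-0.1, 1.4, -0.1]
width: 0.0854
```

```bash
python3 plan.py .489,-.37,.22,-6.25;python3 look.py w4
```

```text
t 15.47 p [ 0.4973 -0.3109  0.1993] psi -6.25 tilt 0.24 F [-0.1  1.4 -0.1] w 0.0854 q [-0.61  0.45  1.8   0.    0.89 -0.5 ]
-0.0206,-0.0018,0.0597,0.0000,0.0005,-0.0012
[143.  18.] [ 401.4 -132.6] [56.1 49.3] 39.46 0.055868021879910204
[551.  41.] [ 810.  -168.4] [10.  94.3] 1.86 0.05696691005257156
[274. 134.] [ 501.  -261.8] [144.3  67.2] 83.73 0.055815314274754745
[554. 170.] [ 809.6 -311.5] [ 32.3 169.5] 10.36 0.05594969954251931
[415. 130.] [ 626.9 -265.3] [48.4 67.6] 81.48 0.05573095954276393
[402. 243.] [ 609.4 -370.2] [25.2 69. ] 83.98 0.05549742082104022
```

View pics/w4.png

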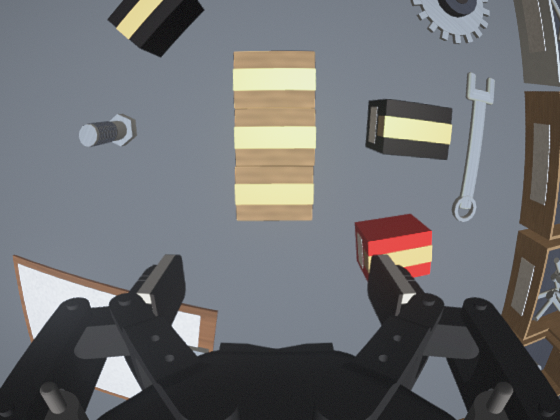

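```bash
python3 plan.py .455,0,.2,-6.25 .4205,.239,.2,-6.25
```

```text
t 15.52 p [ 0.4964 -0.3103  0.1976] psi -6.25 tilt 0.08 F [-0.5 -0.  -1.1] w 0.0855 q [-0.61  0.45  1.8   0.    0.89 -0.5 ]
-0.0025,-0.0750,-0.3039,0.0000,0.0001,-0.0004
-0.0027,-0.1353,-0.5378,0.0000,0.0001,-0.0004
```

Call:
send_rows(deltas=[-0.0025,-0.07,-0.3,0,0,0,-0.0025,-0.07,-0.3,0,0,0,-0.0025,-0.07,-0.3,0,0,0,-0.0025,-0.07,-0.3,0,0,0,-0.0025,-0.07,-0.3,0,0,0,-0.0025,-0.07,-0.3,0,0,0,-0.0025,-0.07,-0.3,0,0,0,-0.003,-0.135,-0.538,0,0,0,-0.003,-0.135,-0.538,0,0,0,-0.003,-0.135,-0.538,0,0,0,-0.003,-0.135,-0.538,0,0,0,-0.003,-0.135,-0.538,0,0,0,-0.003,-0.135,-0.538,0,0,0,-0.003,-0.135,-0.538,0,0,0,-0.003,-0.135,-0.538,0,0,0,-0.003,-0.135,-0.538,0,0,0,-0.003,-0.135,-0.538,0,0,0,-0.003,-0.135,-0.538,0,0,0,-0.003,-0.135,-0.538,0,0,0,-0.003,-0.135,-0.538,0,0,0], fingers=0.62)

```text
t: 17.18
eef_pos: [0.4208, 0.2385, 0.2002]
eef_rot: [0.527, 0.472, -0.527, 0.471]
wrist_force: [-0.1, -0.3, 0.8]
width: 0.0321
```

Run:
```python
from m import *
import plan
c=eyes.get_calibration('wrist');p,d=eyes.grab_frame('wrist');save('w5.png',p)
plan.show()
W=worldf(c,d); m=(W[...,2]>.08)&(W[...,2]<.105); 
np.savez('w5.npz',p=p,d=d,W=W)
```

```text
t 17.23 p [0.4208 0.2386 0.2002] psi -6.32 tilt 0.03 F [-0.2  0.4 -0.1] w 0.0325 q [0.45 0.32 2.02 0.   0.8  0.56]
```

View pics/w5.png

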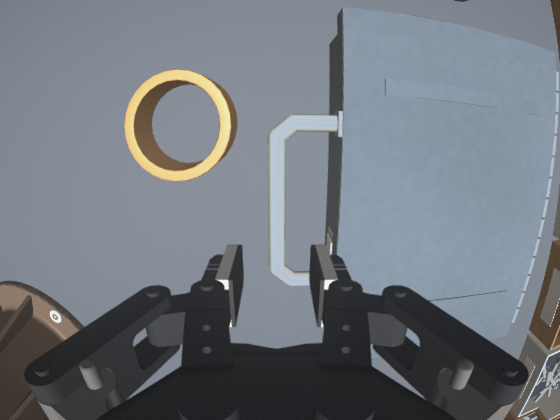

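```bash
python3 - <<'E'
import numpy as np
z=np.load('w5.npz');W=z['W']
for v in (110,140,160,180,200,220,240,250,265,275): 
    r=[(u,W[v,u]) for u in range(262,300) if .08<W[v,u,2]<.105]
    if r: q=np.array([a[1] for a in r]); print(v,r[0][0],r[-1][0],q.mean(0).round(4),q[:,0].min().round(4),q[:,0].max().round(4))
q=W[150:250,340:350].reshape(-1,3); 
for v in (60,150,230):
    u=[u for u in range(320,400) if abs(W[v,u,2]-.1)<.006]; print('rim',v,u[0],W[v,u[0]].round(4))
E
python3 plan.py .4205,.239,.087,-6.25
```

```text
140 269 284 [0.4258 0.2884 0.0934] 0.4204 0.4311
160 269 284 [0.4242 0.2741 0.0932] 0.4188 0.4296
180 269 283 [0.4223 0.2597 0.0936] 0.4171 0.4273
200 268 283 [0.4203 0.2448 0.0935] 0.4146 0.4257
220 270 283 [0.4193 0.2294 0.0937] 0.4144 0.4241
240 270 283 [0.4175 0.2132 0.0932] 0.4124 0.4224
250 270 283 [0.4166 0.2049 0.0934] 0.4115 0.4215
265 270 284 [0.4156 0.1918 0.0932] 0.41 0.421
275 275 299 [0.4226 0.1821 0.0934] 0.4129 0.4321
rim 60 342 [0.4778 0.3412 0.0945]
rim 150 341 [0.4707 0.277  0.0954]
rim 230 337 [0.4643 0.2163 0.094 ]
t 17.23 p [0.4208 0.2386 0.2002] psi -6.32 tilt 0.03 F [-0.2  0.4 -0.1] w 0.0325 q [0.45 0.32 2.02 0.   0.8  0.56]
0.1132,-0.0003,-0.0003,-0.0004,-0.0002,0.0000
```

Call:
send_rows(deltas=[0.025,-0.0005,0,0,0,0,0.05,-0.0005,0,0,0,0,0.075,-0.0005,0,0,0,0,0.095,-0.0005,0,0,0,0,0.113,-0.0005,0,0,0,0,0.113,-0.0005,0,0,0,0,0.113,-0.0005,0,0,0,0,0.113,-0.0005,0,0,0,0])

```text
t: 17.9
eef_pos: [0.4206, 0.2395, 0.088]
eef_rot: [0.527, 0.472, -0.526, 0.472]
wrist_force: [-0.7, 0.2, -0.3]
width: 0.0323
```

Call:
send_rows(deltas=[0,0,0,0,0,0,0,0,0,0,0,0,0,0,0,0,0,0,0,0,0,0,0,0,0,0,0,0,0,0,0,0,0,0,0,0,0,0,0,0,0,0,0,0,0,0,0,0], fingers=1, squeeze=60)

```text
t: 18.57
eef_pos: [0.4212, 0.2397, 0.0885]
eef_rot: [0.528, 0.472, -0.525, 0.472]
wrist_force: [1.9, -3.2, 7.2]
width: 0.0101
```

```bash
cat > arc.py <<'E'
import numpy as np,sys
from plan import *
show()
u=np.array([np.cos(np.radians(-6.25)),np.sin(np.radians(-6.25)),0])
bar0=np.array([float(sys.argv[1]),float(sys.argv[2]),.089]); hin=bar0+.252*u; hin[2]=.095
for a in map(float,sys.argv[3:]):
    t=np.radians(a); b=hin+(-.252*np.cos(t)-.006*np.sin(t))*u+np.array([0,0,.252*np.sin(t)-.006*np.cos(t)])
    print(a,b.round(4),end=' '); rows([(*b,-6.25)])
E
python3 arc.py .4201 .239 0 4 8 12 16 20 24 28 32
```

```text
t 18.57 p [0.4212 0.2397 0.0885] psi -6.24 tilt 0.17 F [ 1.9 -3.2  7.2] w 0.0101 q [0.45 0.5  2.11 0.   0.53 0.56]
0.0 [0.4201 0.239  0.089 ] -0.0005,-0.0010,0.0009,0.0001,-0.0006,-0.0008
4.0 [0.4203 0.239  0.1066] -0.0181,-0.0008,0.0008,0.0001,-0.0006,-0.0008
8.0 [0.4217 0.2388 0.1241] -0.0356,0.0007,0.0008,0.0001,-0.0006,-0.0008
12.0 [0.4243 0.2385 0.1415] -0.0530,0.0034,0.0008,0.0001,-0.0006,-0.0008
16.0 [0.4282 0.2381 0.1587] -0.0702,0.0073,0.0007,0.0001,-0.0006,-0.0008
20.0 [0.4332 0.2376 0.1756] -0.0870,0.0124,0.0007,0.0001,-0.0006,-0.0008
24.0 [0.4393 0.2369 0.192 ] -0.1035,0.0186,0.0007,0.0001,-0.0006,-0.0008
28.0 [0.4466 0.2361 0.208 ] -0.1195,0.0260,0.0006,0.0001,-0.0006,-0.0008
32.0 [0.455  0.2352 0.2235] -0.1349,0.0344,0.0006,0.0001,-0.0006,-0.0008
```

Call:
send_rows(deltas=[-0.009,0,0,0,0,0,-0.0176,0.0002,0,0,0,0,-0.026,0.0009,0,0,0,0,-0.035,0.0017,0,0,0,0,-0.044,0.003,0,0,0,0,-0.0525,0.0044,0,0,0,0,-0.061,0.0062,0,0,0,0,-0.0697,0.0083,0,0,0,0,-0.078,0.0107,0,0,0,0,-0.0865,0.0134,0,0,0,0,-0.095,0.0164,0,0,0,0,-0.103,0.0197,0,0,0,0,-0.111,0.0232,0,0,0,0,-0.119,0.027,0,0,0,0,-0.1265,0.031,0,0,0,0,-0.1345,0.0354,0,0,0,0,-0.1345,0.0354,0,0,0,0])

```text
t: 19.98
eef_pos: [0.4546, 0.2359, 0.2233]
eef_rot: [-0.527, -0.473, 0.527, -0.471]
wrist_force: [-7.6, 8.7, -0.8]
width: 0.0097
```

```bash
python3 arc.py .4212 .2397 32 36 40 44 48 52 56 58 60
python3 - <<'E'
from m import *
p,d=eyes.grab_frame('scene');save('s2.png',p)
E
```

```text
t 19.98 p [0.4546 0.2359 0.2233] psi -6.27 tilt 0.11 F [-7.6  8.7 -0.8] w 0.0097 q [0.42 0.32 1.94 0.   0.88 0.53]
32.0 [0.4561 0.2359 0.2235] -0.0002,0.0015,-0.0001,-0.0001,-0.0004,0.0005
36.0 [0.4655 0.2348 0.2383] -0.0150,0.0110,-0.0002,-0.0001,-0.0004,0.0005
40.0 [0.476  0.2337 0.2524] -0.0292,0.0214,-0.0002,-0.0001,-0.0004,0.0005
44.0 [0.4874 0.2325 0.2657] -0.0425,0.0329,-0.0002,-0.0001,-0.0004,0.0005
48.0 [0.4997 0.2311 0.2783] -0.0551,0.0452,-0.0002,-0.0001,-0.0004,0.0005
52.0 [0.5128 0.2297 0.2899] -0.0667,0.0584,-0.0002,-0.0001,-0.0004,0.0005
56.0 [0.5267 0.2281 0.3006] -0.0774,0.0724,-0.0003,-0.0001,-0.0004,0.0005
58.0 [0.5339 0.2274 0.3055] -0.0824,0.0796,-0.0003,-0.0001,-0.0004,0.0005
60.0 [0.5413 0.2265 0.3102] -0.0871,0.0870,-0.0003,-0.0001,-0.0004,0.0005
```

View pics/s2.png

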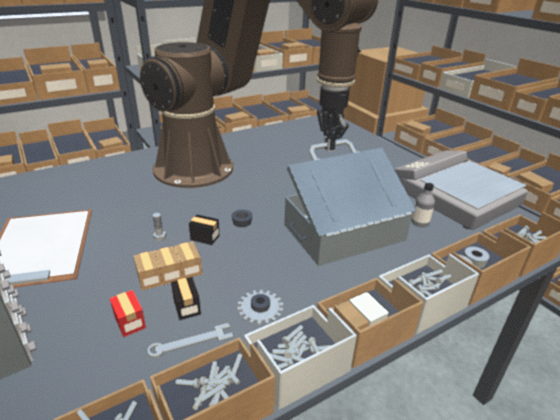

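Call:
send_rows(deltas=[-0.0075,0.005,0,0,0,0,-0.015,0.0105,0,0,0,0,-0.022,0.016,0,0,0,0,-0.029,0.021,0,0,0,0,-0.036,0.027,0,0,0,0,-0.0425,0.0325,0,0,0,0,-0.049,0.039,0,0,0,0,-0.055,0.045,0,0,0,0,-0.061,0.0515,0,0,0,0,-0.0667,0.058,0,0,0,0,-0.072,0.065,0,0,0,0,-0.0774,0.072,0,0,0,0,-0.0824,0.0793,0,0,0,0,-0.0871,0.0865,0,0,0,0,-0.0871,0.0865,0,0,0,0,-0.0871,0.0865,0,0,0,0,-0.0871,0.0865,0,0,0,0])

```text
t: 21.45
eef_pos: [0.5392, 0.2267, 0.3112]
eef_rot: [-0.526, -0.473, 0.527, -0.471]
wrist_force: [-20.6, 3.6, 29.0]
width: 0.0099
```

```bash
python3 arc.py .4212 .2397 60
python3 - <<'E'
from m import *
import plan
p,d=eyes.grab_frame('scene');c=eyes.get_calibration('scene');save('s3.png',p)
W=world(c,d); np.savez('s3.npz',p=p,d=d,W=W)
u=np.array([np.cos(np.radians(-6.25)),np.sin(np.radians(-6.25))])
# lid plane: points in chest frame, between hinge and bar
bar=np.array([.4212,.2397]); hin=bar+.252*u
X=(W[...,:2]-hin)@u; Y=(W[...,:2]-hin)@np.array([-u[1],u[0]]); Z=W[...,2]-.095
m=(X>-.12)&(X<.03)&(abs(Y)<.13)&(Z>.03)&(Z<.2); m[:,430:]=0
# RANSAC-ish line
x,z=X[m],Z[m]; k=np.polyfit(z,x,1)
for _ in range(10):
    r=x-np.polyval(k,z); g=abs(r)<.006; k=np.polyfit(z[g],x[g],1)
print('n',m.sum(),g.sum(),'lid angle',np.degrees(np.arctan2(1,-k[0])),'x at hinge height',k[1])
plan.show()
p,d=eyes.grab_frame('wrist');save('w6.png',p)
p,d=eyes.grab_frame('top');c=eyes.get_calibration('top');save('top3.png',p); boxes(p,d,c)
E
```

```text
t 21.45 p [0.5392 0.2267 0.3112] psi -6.24 tilt 0.17 F [-20.6   3.6  29. ] w 0.0099 q [0.34 0.33 1.67 0.   1.13 0.45]
60.0 [0.5413 0.2265 0.3102] 0.0009,0.0021,-0.0001,0.0000,-0.0006,0.0007
n 6238 6144 lid angle 59.338591992971985 x at hinge height 0.005230287474753381
t 21.5 p [0.5392 0.2267 0.3111] psi -6.25 tilt 0.17 F [-18.8   4.7  27.5] w 0.01 q [0.34 0.33 1.67 0.   1.13 0.45]
[373. 177.] 350 rect [ 625.  -263.8] [48.9 66.4] 80.7 z 0.0554 mean [ 0.6244 -0.2624  0.0551] rgb [145. 142. 118.]
[411. 182.] 355 rect [ 607.1 -384.5] [66.2 50.1] 1.3 z 0.0556 mean [ 0.6069 -0.3821  0.0549] rgb [229. 133. 104.]
[373. 217.] 1003 rect [ 499.2 -260.1] [144.7  67.2] 83.7 z 0.0562 mean [ 0.499  -0.2586  0.0559] rgb [216. 195. 145.]
[331. 248.] 343 rect [ 403.5 -127.3] [66.8 48.2] 39.8 z 0.056 mean [ 0.4036 -0.1265  0.0558] rgb [152. 153. 131.]
```

View pics/s3.png

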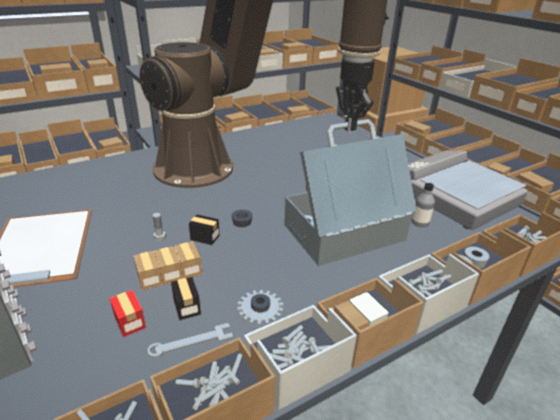

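View pics/top3.png

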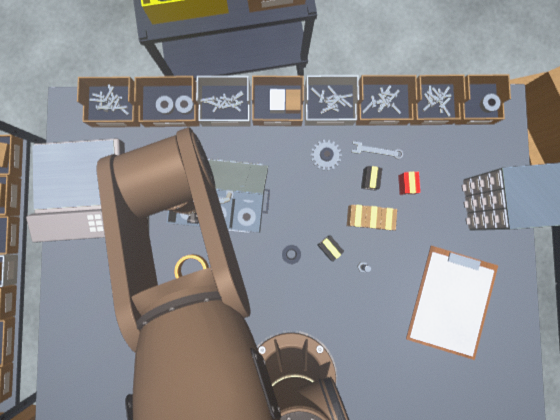

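View pics/w6.png

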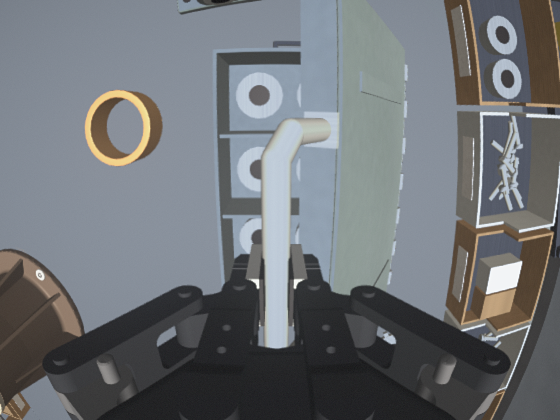

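Call:
send_rows(deltas=[-0.001,0,0,0,0,0,-0.002,0,0,0,0,0,-0.003,0,0,0,0,0,-0.004,0,0,0,0,0,-0.004,0,0,0,0,0,-0.004,0,0,0,0,0])

```text
t: 22.1
eef_pos: [0.5411, 0.2265, 0.3127]
eef_rot: [0.527, 0.472, -0.526, 0.472]
wrist_force: [5.6, 6.0, -12.5]
width: 0.0098
```

```bash
cat > chk.py <<'E'
from m import *
import plan
plan.show()
p,d=eyes.grab_frame('scene');c=eyes.get_calibration('scene')
W=world(c,d)
u=np.array([np.cos(np.radians(-6.25)),np.sin(np.radians(-6.25))])
hin=np.array([.4212,.2397])+.252*u
X=(W[...,:2]-hin)@u; Y=(W[...,:2]-hin)@np.array([-u[1],u[0]]); Z=W[...,2]-.095
m=(X>-.12)&(X<.03)&(abs(Y)<.13)&(Z>.03)&(Z<.2); m[:,430:]=0
x,z=X[m],Z[m]; k=np.polyfit(z,x,1)
for _ in range(10):
    r=x-np.polyval(k,z); g=abs(r)<.006; k=np.polyfit(z[g],x[g],1)
print('lid',np.degrees(np.arctan2(1,-k[0])))
b=np.array(state()['eef_pos']); h=(b[:2]-hin)@u; zz=b[2]-.095
print('by tcp',np.hypot(h,zz),np.degrees(np.arctan2(zz,-h))+1.36)
E
python3 chk.py
```

```text
t 22.1 p [0.5411 0.2265 0.3127] psi -6.25 tilt 0.08 F [  5.6   6.  -12.5] w 0.0098 q [0.34 0.33 1.67 0.   1.14 0.45]
lid 59.831267471097185
by tcp 0.25430625563488973 60.23565632396041
```

Call:
send_rows(deltas=[0,0,0,0,0,0,0,0,0,0,0,0,0,0,0,0,0,0,0,0,0,0,0,0,0,0,0,0,0,0,0,0,0,0,0,0,0,0,0,0,0,0,0,0,0,0,0,0])

```text
t: 22.82
eef_pos: [0.541, 0.2265, 0.3127]
eef_rot: [0.527, 0.472, -0.526, 0.472]
wrist_force: [6.2, 6.2, -12.4]
width: 0.0097
```

```bash
python3 chk.py; python3 -c "
import cv2;a=cv2.imread('pics/w4.png')[40:230,210:340];cv2.imwrite('pics/w4c.png',cv2.resize(a,None,fx=3.1,fy=3.1,interpolation=2))"
```

```text
t 22.82 p [0.541  0.2265 0.3127] psi -6.25 tilt 0.08 F [  6.2   6.2 -12.4] w 0.0097 q [0.34 0.33 1.67 0.   1.14 0.45]
lid 59.81521888719679
by tcp 0.25431118613846077 60.241094560679926
```

View pics/w4c.png

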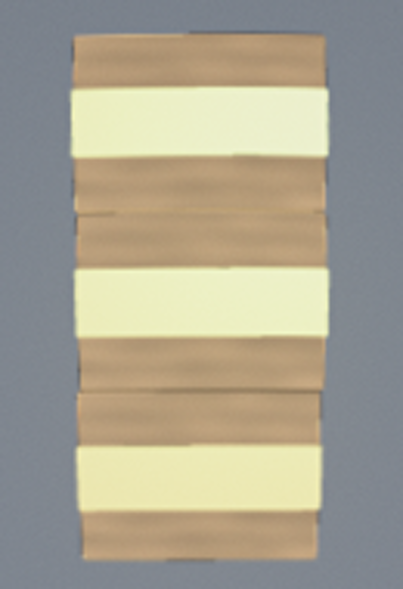

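The crop shows the three cartons touching, with their ends flush to within about 1 mm. The lid is held still at about 60°.

```bash
python3 -c "
from bench import arm; print(arm.job_done())"
```

```text
the job is handed in; nothing more can be done
None
```

The three kraft cartons are in one row, and the lid was opened afterwards. I handed the job in at about 23 s with the gripper holding the lid by its handle bar. No verdict was reported.

- **Cartons:** with the lid shut, I squared the middle carton to the chest, then brought the left and right ones up against it.
    - The last wrist and top views measure the row at about 144 x 67 mm against an ideal 144 x 66.
    - Its yaw is -6.3° against the chest's -6.2°, and the ends look flush to about 1 mm.
    - Closing up moved the row a few millimetres along its length.
- **Lid:** the scene camera puts it at 59.8° and the gripper position at 60.2°. It held still over the last 0.7 s, with a wrist force of about 15 N.
- **Forces:** the readings I took after each move peaked at about 35 N. That was at the wrist during the lid lift, and I eased it off.
- **One disagreement:** the gripper read about 10 mm of opening on the 12 mm bar, but the wrist picture and the steady lid show the bar is held.
- **Bystanders:** the two black cartons and the red one measure the same as at the start. The other bystanders were not re-measured, and no reading or picture suggested contact with them.

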